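# Level the fold-out tamping shelf under the press of the hand

## Task

The wooden tamping shelf on the side of the grounds drawer stands on a levelling foot that is set too short. Lay the red spirit level flat along the shelf, and turn the foot's black knob until the bubble stands between its two lines while the level is pressed down with a light lean of about 10 N, so that the sprung shelf sits on its foot. Finish pressing on the level from above with the bubble centred and stay there, still pressing; leave the other things on the bar where they are.

Things in the scene. Friction and masses are not known exactly. Their poses are not given: they have to be found in the camera images.
- spirit_level: Loose red torpedo level, 200 x 24 x 42 mm, about 250 g. Origin: centre of the underside; x along its length, z up. Its middle (36 mm either side) is lower and carries the yellow-green vial (top 42 mm up). The blocks from 36 to 100 mm off the centre have flat tops 42 mm up: grip them across the 24 mm width, or press on them. It works either way round.
- bubble (a joint): Pale bubble, 14 mm long: its offset (m) from the vial's middle, positive towards the level's +x end, stops at +-0.020. It goes to the higher end, 1.2 mm per mrad, and settles in about 1 s. Centred (between the black lines, 21 mm apart) within +-0.0035. True when the level lies free or is pressed from above by closed fingers; a tight grip on the level can tilt it.
- shelf: Wooden board 140 mm wide (x), hinged to the drawer base. Origin: on the hinge axis, mid-width, 78 mm above the worktop; y along the board to the foot, z up. The board covers y = 4 to 284 mm; top at z = 8 mm. Its spring tips it up 18 mrad with the foot in the air, even under the level; a push of about 6 N on the level at mid-board seats the foot, which then sets the slope.
- knob (a point): Middle of the round black knob on the foot's spindle (42 mm across, 22 mm high, this point half-way up), about 112 mm above the worktop, 329 mm from the hinge along the shelf's y. 29 mm of room under it. Clockwise from above screws the foot down 8 mm a turn: 1 rad lifts the pressed shelf's end by 1.27 mm, 4.6 mm of bubble. Stiff (0.08 N m); stays as left; 1.8 to 4.2 rad short at first.
- foot: Steel spindle of the levelling foot with a black rubber sole 42 mm across, carried by the lug at the shelf's end; slides down out of the lug as the knob is turned clockwise. Origin: on its axis, 74 mm above the sole.
- landing_plate: Steel disc on the worktop, 68 mm in diameter and 4 mm thick, fixed by a strap to the drawer base, on which the foot stands when the shelf is pressed down. Origin: centre of its underside.
- drawer_base: Fixed stainless grounds-drawer cabinet 200 mm (x) x 140 mm (y) x 86 mm high that carries the shelf on its +y side; a tamper stands on it. Origin: centre of its underside.
- coffee_scale: Black drip scale, 150 x 130 x 24 mm, bystander. Origin: centre of underside.
- espresso_cup_1: Blue espresso cup by the scale, bystander, 53 mm high.
- portafilter: Portafilter with black handle, 220 mm long, bystander.
- teaspoon: Steel teaspoon, 132 mm long, bystander.
- espresso_cup_2: Blue espresso cup standing upside down behind the level, bystander, 53 mm high.

How it is judged:
By the outcome, as a careful person would: the job done as asked, in the order asked, and still so for the second after the job is handed in, while the arm keeps its last pose, push and grip.
It also fails if it takes over 72 s, if anything falls off the work surface, if the arm or the gripper's body presses on something with over 40 N, if the wrist force passes 120 N, or if a joint passes its speed limit or range.

## Robot

A 6-joint arm with a two-finger parallel gripper is mounted at the origin on a cart in front of the work surface, level with it; the furniture and walls round the work are solid. World frame = base frame: x ahead of the robot, y to its left, z up, the work surface at z = 0. Lengths are in m, angles in rad, forces in N, time in s.
With the tool pointing down it reaches from about 0.3 to 0.85 m from the base axis. Payload 5.4 kg.
Tool frame: the origin (TCP) lies at the very end of the fingers, on their centre line; the grasp point (between the pads) lies 19 mm behind it; z points along the fingers, y is the line along which they close (so a half turn about z gives the same grasp; the last joint's range is limited). The gripper opens to 85 mm and grips with 20 to 120 N. Pads are 22 mm wide; open, the fingers measure 114 mm over their backs; the gripper's body (76 mm by 85 mm) begins 54 mm behind the grasp point. The pads swing forward as they close: fully open they stand 13 mm farther back than shut.
Start: joints at [0.963, 0.158, 1.597, -0, 1.386, -0.21], TCP at [0.223, 0.53, 0.231] pointing down, gripper open.
Joint ranges: [-2.91, 2.91], [-0.94, 2.29], [0.18, 2.7], [-1.29, 4.43], [0.17, 2.64], [-3, 3]. Speed limits (rad/s): [2.57, 2.57, 3.14, 3.14, 3.14, 3.14].

## Interface

Orientations are given as [roll, pitch, yaw] about the fixed x, y, z axes, in that order (R = Rz(yaw) Ry(pitch) Rx(roll)).
In Python, from station import env gives the robot as it stands. Calls block until the motion is done:
- env.move_pose(position, orientation): joint-space move of the TCP to a pose.
- env.move_straight(position, rotation=None, feed=0.15, f_stop=None): straight line of the TCP; rotation=None keeps the orientation; feed is the mean speed in m/s. With f_stop (N) it stops when the force on the tool has changed by that much, and returns True; else False.
- env.move_j(angles): joint-space move.
- env.command_gripper(opening, squeeze=None): opening from 0.0 (shut) to 1.0 (fully open); squeeze is the grip in N (None keeps the last); returns when the fingers have stopped.
- env.sleep(seconds).
- env.ik(position, orientation): joint angles nearest the present ones, or None.
- env.get_image(name): name is "scene" or "side" or "wrist"; returns (picture, depth): 420x560x3 uint8, red, green, blue; 420x560 float32, m along the optical axis (not along the pixel's ray), 0 where there is no reading.
- env.camera_model(name): a dict with "intrinsics" (3x3 intrinsics, pixels), "pose" (4x4, takes a point from camera to world coordinates). Camera axes: x right, y up, looking along -z (the intrinsics and any distortion apply to the point x, -y, -z); pixel columns grow to the right and rows downward; lengths in m; the calibration is good to about 2 mm. A picture is of the moment at which its call begins: read the wrist's pose just before it. camera_model takes no time and is no camera call; for the wrist camera it gives the pose at the moment of the call.
A pose or a line that the arm cannot do raises env.Unreachable and nothing moves.
- env.finish_job(): hands the job in; it is judged then, once.
Readings, each from a call of its own:
- env.current_time_s(): time.
- env.current_joint_positions(): joint angles.
- env.current_dq(): joint speeds.
- env.current_joint_efforts(): joint torques, N m.
- env.current_position(): TCP position.
- env.current_orientation(): TCP orientation.
- env.current_wrist_force(): force on the tool from outside, world axes, zero at the start.
- env.current_wrist_torque(): the same for the moment, N m.
- env.current_finger_gap(): opening from 0.0 (shut) to 1.0 (fully open).
- env.current_grasp_force(): force on a finger pad.
Only numpy, scipy, OpenCV 4.12 (cv2) and the standard library are available. Lean on these libraries where they do the work, as an engineer would, in place of code of your own. Each camera call takes 0.05 s, during which the arm holds its last target. There are 200 camera calls.

## Working session

There is one attempt and no reset: what is moved stays moved. The work goes in short steps, each a Python script; the robot and the scene stay as the last script left them, time stands still between calls to the robot, and variables do not carry over. Pictures are saved under pics/ and viewed, at most 10 in all, crops included, and the job is handed in when it is done.

```bash
ls; mkdir -p pics; cat > h.py <<'E'
import numpy as np, cv2
from station import env
def shot(name,fn):
    M=env.camera_model(name); im,d=env.get_image(name)
    cv2.imwrite(f'pics/{fn}.png',im[...,::-1]); np.savez(f'pics/{fn}.npz',d=d,K=M['intrinsics'],T=M['pose'],im=im)
    return im,d,M
def cloud(fn):
    z=np.load(f'pics/{fn}.npz'); d,K,T=z['d'],z['K'],z['T']
    v,u=np.mgrid[:d.shape[0],:d.shape[1]]
    p=np.stack([(u-K[0,2])/K[0,0]*d,-(v-K[1,2])/K[1,1]*d,-d],-1)
    P=p@T[:3,:3].T+T[:3,3]; P[d==0]=np.nan
    return P,z['im']
E
python3 - <<'E'
from h import *
for n in ("scene","side","wrist"):
    im,d,M=shot(n,n+'0'); print(n,M)
a=np.hstack([cv2.imread(f'pics/{n}0.png') for n in ("scene","side")])
E
```

```text
pics
scene {'intrinsics': array([[450.37788782,   0.        , 282.52846206],
       [  0.        , 450.37788782, 207.54562278],
       [  0.        ,   0.        ,   1.        ]]), 'pose': array([[ 0.90940118,  0.2667971 , -0.31907492,  0.05519568],
       [-0.41542804,  0.61996073, -0.66563371, -0.99642953],
       [ 0.02022477,  0.73788075,  0.67462801,  1.17977662],
       [ 0.        ,  0.        ,  0.        ,  1.        ]])}
side {'intrinsics': array([[509.84662899,   0.        , 279.502483  ],
       [  0.        , 509.84662899, 209.18251501],
       [  0.        ,   0.        ,   1.        ]]), 'pose': array([[-0.99411321,  0.07735829, -0.07585926,  0.42693066],
       [-0.1059831 , -0.54886816,  0.82916302,  1.48803648],
       [ 0.0225059 ,  0.83232171,  0.55383576,  1.03608494],
       [ 0.        ,  0.        ,  0.        ,  1.        ]])}
wrist {'intrinsics': array([[307.52086531,   0.        , 277.47749518],
       [  0.        , 307.52086531, 211.08348778],
       [  0.        ,   0.        ,   1.        ]]), 'pose': array([[ 0.38689264, -0.87843855, -0.28046355,  0.15131924],
       [ 0.92212345,  0.36804924,  0.11928157,  0.55946972],
       [-0.00155714, -0.30477118,  0.95242433,  0.37250637],
       [ 0.        ,  0.        ,  0.        ,  1.        ]])}
```

View pics/scene0.png

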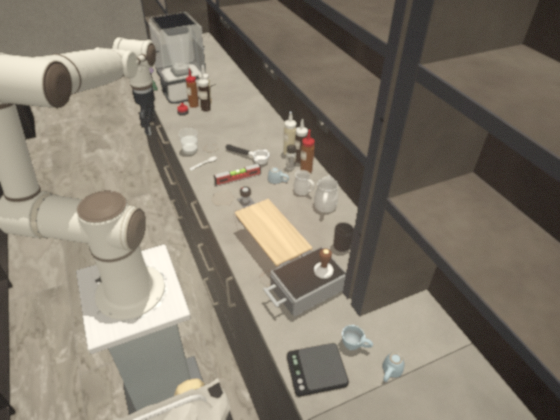

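View pics/side0.png

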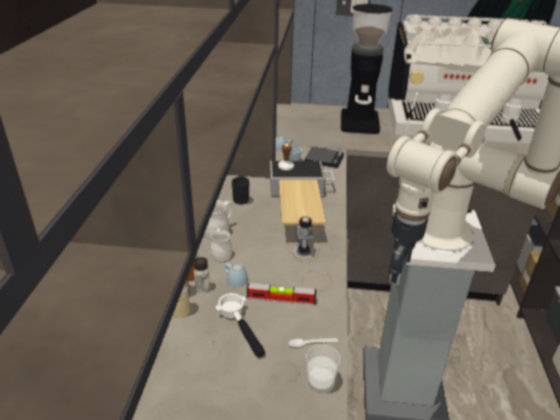

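The scene image shows the level at (237,175), knob at (245,190), shelf at (272,232) and drawer base at (308,280). In the side image the level is at (281,292), the knob at (305,220) and the shelf at (301,200). Next I fit positions from depth.

```bash
python3 - <<'E'
from h import *
def box(P,m,n):
    q=P[m]; q=q[~np.isnan(q[:,0])]
    r=cv2.minAreaRect((q[:,:2]*1000).astype(np.float32)); print(n,len(q),'rect mm',r,'z pct',np.percentile(q[:,2],[5,50,95]).round(4),'med',np.median(q,0).round(4))
    return q
for n in ('scene','side'):
    P,im=cloud(n+'0'); hsv=cv2.cvtColor(im,cv2.COLOR_RGB2HSV); h,s,v=[hsv[...,i].astype(int) for i in range(3)]
    g=np.zeros(h.shape,bool)
    if n=='scene': g[160:192,208:268]=1
    else: g[278:308,240:324]=1
    z=P[...,2]
    box(P,g&((h<10)|(h>170))&(s>120)&(z>0.02)&(z<.06),n+' red')
    box(P,g&(z>0.03)&(z<.06),n+' level z')
    box(P,g&(h>25)&(h<45)&(s>140),n+' vial')
    w=np.zeros(h.shape,bool)
    if n=='scene': w[195:265,230:315]=1
    else: w[178:226,276:326]=1
    wm=w&(h>10)&(h<25)&(s>70)&(v>120)&(z>.06)&(z<.12)
    q=box(P,wm,n+' wood')
    A=np.c_[q[:,:2],np.ones(len(q))]; print('plane',np.linalg.lstsq(A,q[:,2],rcond=None)[0])
    k=np.zeros(h.shape,bool)
    if n=='scene': k[180:208,236:256]=1
    else: k[212:232,294:316]=1
    box(P,k&(v<90)&(z>.1)&(z<.15),n+' knob')
im=cv2.imread('pics/side0.png')[150:320,200:350]; a=cv2.resize(im,None,fx=3.5,fy=3.5,interpolation=cv2.INTER_CUBIC); 
cv2.imwrite('pics/sc.png',a)
E
```

```text
scene red 83 rect mm ((515.2711181640625, 392.8721923828125), (16.40980339050293, 183.4995574951172), 89.78564453125) z pct [0.0214 0.0277 0.0365] med [0.5109 0.3923 0.0277]
scene level z 268 rect mm ((529.812744140625, 404.987548828125), (231.6844482421875, 62.869895935058594), 10.706934928894043) z pct [0.0314 0.0407 0.048 ] med [0.5161 0.3982 0.0407]Traceback (most recent call last):
  File "<stdin>", line 14, in <module>
  File "<stdin>", line 4, in box
    return _quantile_unchecked(
        a, q, axis, out, overwrite_input, method, keepdims, weights)
    return _ureduce(a,
                    func=_quantile_ureduce_func,
    ...<5 lines>...
                    overwrite_input=overwrite_input,
                    method=method)
    r = func(a, **kwargs)
    result = _quantile(arr,
                       quantiles=q,
    ...<2 lines>...
                       out=out,
                       weights=wgt)
    slices_having_nans = np.isnan(arr[-1, ...])
                                  ~~~^^^^^^^^^
IndexError: index -1 is out of bounds for axis 0 with size 0
```

View pics/wrist0.png

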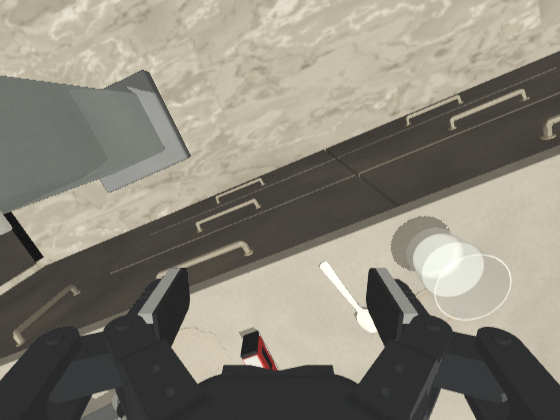

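The wrist view shows the tray edge, the spoon and the near end of the level at (255,345). I'll rerun the fit with the empty masks handled.

```bash
python3 - <<'E'
from h import *
def box(P,m,n):
    q=P[m]; q=q[~np.isnan(q[:,0])]
    if len(q)<4: print(n,'none'); return q
    r=cv2.minAreaRect((q[:,:2]*1000).astype(np.float32)); print(n,len(q),'rect mm',np.round(r[0],1),np.round(r[1],1),round(r[2],1),'z',np.percentile(q[:,2],[5,50,95]).round(4),'med',np.median(q,0).round(4))
    return q
for n in ('scene','side'):
    P,im=cloud(n+'0'); hsv=cv2.cvtColor(im,cv2.COLOR_RGB2HSV); h,s,v=[hsv[...,i].astype(int) for i in range(3)]
    g=np.zeros(h.shape,bool)
    if n=='scene': g[160:192,208:268]=1
    else: g[278:308,240:324]=1
    z=P[...,2]
    q=box(P,g&((h<12)|(h>168))&(s>110)&(z>0.005)&(z<.06),n+' red')
    c=q[:,:2]; _,_,V=np.linalg.svd(c-c.mean(0)); print('axis',V[0])
    box(P,g&(h>22)&(h<50)&(s>120)&(z>.01),n+' vial')
    w=np.zeros(h.shape,bool)
    if n=='scene': w[195:265,230:315]=1
    else: w[178:226,276:326]=1
    q=box(P,w&(h>8)&(h<25)&(s>50)&(v>110)&(z>.06)&(z<.12),n+' wood')
    if len(q)>4: A=np.c_[q[:,:2],np.ones(len(q))]; print('plane',np.linalg.lstsq(A,q[:,2],rcond=None)[0].round(4))
    k=np.zeros(h.shape,bool)
    if n=='scene': k[180:208,236:256]=1
    else: k[212:232,294:316]=1
    box(P,k&(v<110)&(z>.09)&(z<.16),n+' knob')
    box(P,k&(v<110)&(z>.115)&(z<.16),n+' knobtop')
a=cv2.imread('pics/side0.png')[170:320,210:350]; b=cv2.imread('pics/scene0.png')[140:290,200:340]
cv2.imwrite('pics/sc.png',cv2.resize(np.hstack([a,b]),None,fx=2.85,fy=2.85,interpolation=cv2.INTER_CUBIC))
E
```

```text
scene red 181 rect mm [515.5 394.3] [184.   19.3] 0.2 z [0.011  0.0239 0.0365] med [0.5114 0.3928 0.0239]
axis [-0.99996294  0.00860939]
scene vial 13 rect mm [517.2 397.3] [11.9 51.7] 82.6 z [0.0325 0.0352 0.0418] med [0.5214 0.3991 0.0352]
scene wood 2594 rect mm [491.2   4.5] [143.7 343.6] 8.2 z [0.0843 0.0896 0.0945] med [ 0.49   -0.0197  0.0896]
plane [0.002  0.0187 0.0888]
scene knob 39 rect mm [461.7 163.9] [15.7 30.1] 77.1 z [0.1158 0.1264 0.1345] med [0.4605 0.1625 0.1264]
scene knobtop 37 rect mm [461.7 163.9] [15.7 30.1] 77.1 z [0.1169 0.1267 0.1345] med [0.4605 0.1623 0.1267]
side red 557 rect mm [514.5 415. ] [191.1  16.3] 0.2 z [0.0082 0.0229 0.0399] med [0.5138 0.4162 0.0229]
axis [-1.0000000e+00  2.0777692e-05]
side vial 115 rect mm [514.8 408. ] [20.6 67.7] 87.1 z [0.0313 0.0385 0.0441] med [0.5177 0.4101 0.0385]
side wood 1775 rect mm [490.1 -11.2] [149.6 306.2] 8.2 z [0.0823 0.0881 0.0927] med [0.4944 0.0075 0.0881]
plane [-0.0041  0.0187  0.0898]
side knob 93 rect mm [463.9 190. ] [38.  26.7] 10.6 z [0.1098 0.1251 0.1332] med [0.4644 0.1939 0.1251]
side knobtop 75 rect mm [463.9 190. ] [37.9 26.7] 10.6 z [0.117  0.1275 0.1334] med [0.4651 0.1945 0.1275]
```

View pics/sc.png

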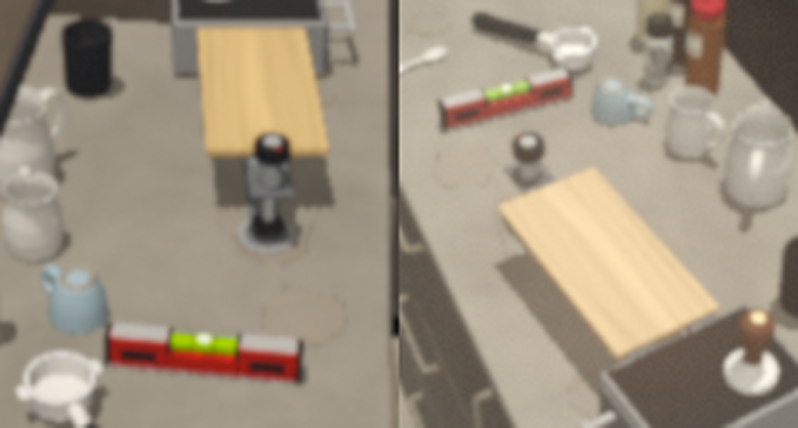

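The crop puts the level along world x, centred near (0.515, 0.405), with the cup near its +x end. The shelf is yawed 8.2° and the knob is at about (0.464, 0.179). Picking up the level by its −x block.

```bash
cat >> h.py <<'E'
from scipy.spatial.transform import Rotation as Ro
# camdir: world heading of wrist camera from tool axis (tool +x or -x); sh: shelf frame
TH=np.radians(8.2); SX=np.array([np.cos(TH),np.sin(TH),0]); SY=np.array([-np.sin(TH),np.cos(TH),0])
H=np.array([0.4908,-0.0033,0])-0.144*SY+np.array([0,0,.078])
def rpy(deg,sgn,tilt=0.0):
    x=sgn*np.array([np.cos(np.radians(deg)),np.sin(np.radians(deg)),0]); z=np.array([0,0,-1.])
    R=Ro.from_matrix(np.c_[x,np.cross(z,x),z])
    return (Ro.from_rotvec(tilt*SX)*R).as_euler('xyz')
def sh(x,y,z,tilt=0.0): return H+x*SX+Ro.from_rotvec(tilt*SX).apply(y*SY+np.array([0,0,z]))
E
python3 - <<'E'
from h import *
o=env.current_orientation(); R=Ro.from_euler('xyz',o).as_matrix(); print(o,R.round(3))
s=np.sign(R[:2,0]@[-.92,.39]); print('sgn',s,'H',H,'knob',sh(0,.329,.04,.018))
for n,p,d,t in (('pick',[.463,.405,.013],0,0),('place',sh(0,.12,.021,.018),98.2,.018),('knob',sh(0,.329,.03,.018),8.2,0),('knob',sh(0,.329,.03,.018),188.2-360,0)):
    print(n,p,env.ik(p,rpy(d,s,t)))
env.move_pose([.463,.405,.12],rpy(0,s)); print(env.current_time_s())
shot('wrist','w1')
E
```

```text
[-3.14023318e+00 -2.93381486e-04  2.74381098e+00] [[-0.922  0.387 -0.001]
 [ 0.387  0.922 -0.001]
 [ 0.    -0.001 -1.   ]]
sgn 1.0 H [ 0.51133857 -0.14582778  0.078     ] knob [0.46452394 0.17904325 0.1239152 ]
pick [0.463, 0.405, 0.013] [ 5.22505460e-01  5.11438049e-01  1.61889721e+00 -4.44089210e-16
  1.01125740e+00  2.09330179e+00]
place [ 0.49427978 -0.02744799  0.10115648] [-0.31041023  0.10076476  1.93466011  0.01802777  1.1141193  -0.46154141]
knob [0.46449826 0.1792214  0.11391682] [ 1.25024541e-01  8.60897610e-02  1.92182107e+00 -4.44089210e-16
  1.13368182e+00  1.55270387e+00]
knob [0.46449826 0.1792214  0.11391682] [ 1.25024541e-01  8.60897610e-02  1.92182107e+00  4.44089210e-16
  1.13368182e+00 -1.58888878e+00]
2.1333
```

View pics/w1.png

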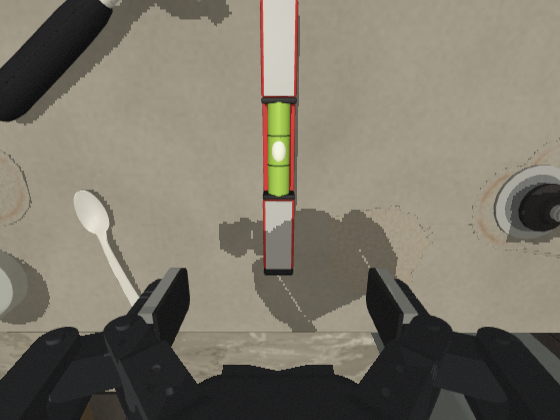

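The wrist view shows the level exactly along the image: vial middle at (279,149), near block from row 197 to 272, both gaps clear. Locating it precisely, then grip, carry and place.

```bash
cat >> h.py <<'E'
def pix(fn,u,v,z):
    q=np.load(f'pics/{fn}.npz'); K,T=q['K'],q['T']
    r=T[:3,:3]@np.array([(u-K[0,2])/K[0,0],-(v-K[1,2])/K[1,1],-1]); return T[:3,3]+r*(z-T[2,3])/r[2]
E
python3 - <<'E'
from h import *
for u,v in ((279,197),(279,270),(279,100),(280,0),(279,149)): print(u,v,pix('w1',u,v,.042).round(4))
c=(pix('w1',279,197,.042)+pix('w1',279,100,.042))/2; print('centre',c)
p=np.array([c[0]-.054,c[1],.013]); print(p)
env.move_straight([p[0],p[1],.06],feed=.15); env.move_straight(p,feed=.08)
env.command_gripper(0.0,60); print('gap',env.current_finger_gap(),env.current_grasp_force(),env.current_time_s())
env.move_straight([p[0],p[1],.15],feed=.15)
print(env.current_wrist_force(),env.current_wrist_torque(),env.current_finger_gap())
t=.018; q=sh(0,.118,.021,t)
env.move_pose(q+[0,0,.06],rpy(98.2,1,t)); print(env.current_time_s(),env.current_position())
f0=env.current_wrist_force(); env.sleep(.1)
hit=env.move_straight(q+[0,0,.012],feed=.12); hit=env.move_straight(q-[0,0,.006],feed=.02,f_stop=3)
print(hit,env.current_position()-q,env.current_wrist_force()-f0,env.current_time_s())
shot('wrist','w2'); 
E
```

```text
279 197 [0.4822 0.4035 0.042 ]
279 270 [0.4216 0.4034 0.042 ]
279 100 [0.5499 0.4037 0.042 ]
280 0 [0.6079 0.4033 0.042 ]
279 149 [0.5173 0.4036 0.042 ]
centre [0.51605187 0.40364434 0.042     ]
[0.46205187 0.40364434 0.013     ]
gap 0.26848684319318833 59.80878174304962 4.0583
[-1.04907566  0.68671986 -3.37851962] [-0.03992869  0.12667184  0.00149381] 0.2689288787810617
7.3083 [ 0.49463302 -0.02913523  0.16106312]
True [-2.60702073e-05 -5.34885662e-05  1.12329442e-04] [ 0.28417223 -1.06131359  6.83445804] 8.575
```

View pics/w2.png

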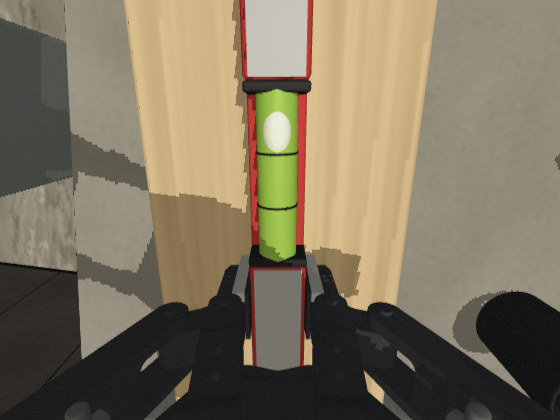

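The level lies centred along the board. The bubble is at (277,131), against its high-end stop as expected with the shelf tipped up, and the lines are at rows 153 and 207. Releasing, closing the fingers and pressing.

```bash
cat >> h.py <<'E'
def bubble(fn):
    """bubble offset (m, + toward foot) from vial: rows of pale bubble / lines on the vial axis"""
    q=np.load(f'pics/{fn}.npz'); im=q['im'].astype(int); r,g,b=im[...,0],im[...,1],im[...,2]
    green=((g-b)>70)&(g>100); green[:, :200]=0; green[:,360:]=0
    cols=np.where(green.any(0))[0]; rows=np.where(green.sum(1)>8)[0]
    cu=int(np.median(np.where(green)[1]))
    st=im[rows[0]:rows[-1]+1,cu-3:cu+4].mean(1)
    pale=np.where(st[:,2]>130)[0]+rows[0]; dark=np.where(st.max(1)<75)[0]+rows[0]
    return cu,rows[[0,-1]],(pale.min(),pale.max()) if len(pale) else None,dark
def press(p,F,travel=.02):
    f0=env.current_wrist_force()[2]
    hit=env.move_straight(np.array(p)-[0,0,travel],feed=.012,f_stop=F)
    env.sleep(.3); print('press',hit,'F',env.current_wrist_force()[2]-f0,env.current_position(),env.current_time_s()); return f0
E
python3 - <<'E'
from h import *
env.command_gripper(0.6); 
p=env.current_position(); r=rpy(98.2,1)
env.move_straight(p+[0,0,.05],rotation=r,feed=.15); env.command_gripper(0.0,40)
top=sh(0,.118,.050,.018); print(top,env.current_position())
env.move_straight(top+[0,0,.006],feed=.1)
f0=press(top,9.0); env.sleep(1.2); print(env.current_wrist_force()[2]-f0)
shot('wrist','w3'); print(bubble('w3'),bubble('w2'),env.current_time_s())
open('f0','w').write(str(f0))
E
```

```text
[ 0.49463944 -0.02994385  0.13011579] [ 0.49313602 -0.02901422  0.15002703]
press True F 4.884389401189492 [ 0.49482815 -0.02936088  0.12716565] 11.6417
5.133860686651368
(276, array([ 94, 232]), (np.int64(172), np.int64(200)), array([145])) (277, array([ 90, 259]), (np.int64(111), np.int64(151)), array([154, 155, 209])) 12.8917
```

View pics/w3.png

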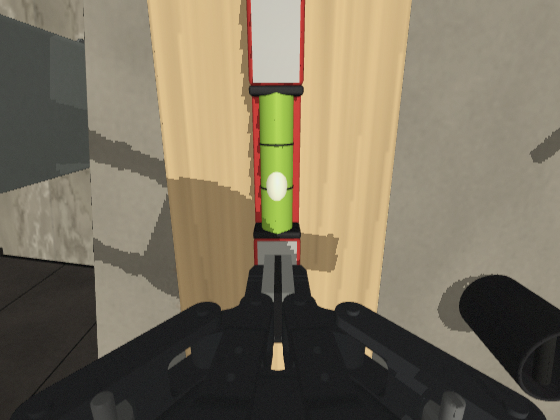

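The bubble centre is now at row 186, with lines at 145 and 188, so it is about −9.8 mm (towards the hinge end). The force is only 5 N, so I step down to about 10 N and read again.

```bash
cat >> h.py <<'E'
def lean(f0,F=10.5,n=12):
    for i in range(n):
        f=env.current_wrist_force()[2]-f0
        if abs(f-F)<.7: break
        env.move_straight(env.current_position()+[0,0,float(np.clip((f-F)*.00015,-.0006,.0006))],feed=.01); env.sleep(.15)
        print(round(env.current_wrist_force()[2]-f0,2),env.current_position()[2].round(5))
E
python3 - <<'E'
from h import *
f0=float(open('f0').read())
lean(f0); env.sleep(1.0); print(env.current_wrist_force()-[0,0,f0])
shot('wrist','w4'); print(bubble('w4'),env.current_time_s())
E
```

```text
7.85 0.12716
6.95 0.12715
7.41 0.12717
6.89 0.12717
7.72 0.12716
6.94 0.12717
7.4 0.12716
6.26 0.12717
8.28 0.12716
6.13 0.12718
8.44 0.12717
6.51 0.12718
[-2.29450112  0.11095334  5.97218309]
(276, array([ 94, 231]), (np.int64(172), np.int64(200)), array([145])) 18.7417
```

The bubble has not moved as force rose, so the foot is seated. The lean loop needs an integrating target. Now I compute the offset and turn the knob.

```bash
cat >> h.py <<'E'
def offset(fn,ztop,line=None):
    cu,rows,pl,dk=bubble(fn); z=ztop-.003
    a=pix(fn,cu,line or dk.min(),z)@SY; b=(pix(fn,cu,pl[0],z)@SY+pix(fn,cu,pl[1]+1,z)@SY)/2
    e=[pix(fn,cu,v,z)@SY for v in (rows[0],rows[1]+1)]
    L=(pix(fn,cu,pl[0],z)-pix(fn,cu,pl[1]+1,z))@SY
    k=.014/L; return .0105-(a-b)*k, (b-np.mean(e))*k, L
E
python3 - <<'E'
from h import *
off=offset('w4',.1272,144.5); print(off); 
turn=-off[0]/.0046; print('turn',turn)
p=env.current_position(); env.move_straight(p+[0,0,.05],feed=.2)
k=sh(0,.329,.034,.018)
# camera heading 98.2 -> start heading; clockwise = heading decreasing = q6 increasing
env.move_pose(k+[0,0,.09],rpy(98.2+90-180-25,1)); print(env.current_joint_positions(),env.current_time_s())
shot('wrist','w5')
E
```

```text
(np.float64(-0.009049649403027974), np.float64(-0.009010403428957042), np.float64(0.014345051960543337))
turn 1.967315087614777
[ 1.24539190e-01 -2.42004366e-02  1.83680285e+00 -7.85421159e-05
  1.32956965e+00  1.98850819e+00] 21.2333
```

View pics/w5.png

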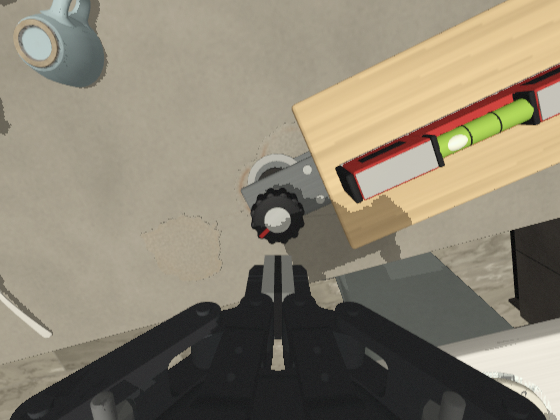

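The two offset estimates agree at −9.0 mm, so about 1.97 rad clockwise. The image shows the knob centre at (277,216) with its pointer at (264,235). I fix its position from depth, grip it and turn.

```bash
cat >> h.py <<'E'
def turnknob(kxy,kmid,turn,mean=98.2):
    """grip knob from above and turn it clockwise (turn>0), following it down"""
    a=mean+np.degrees(turn)/2; b=mean-np.degrees(turn)/2
    p=np.array([*kxy,kmid-.015])
    env.move_pose(p+[0,0,.05],rpy(a,1)); env.command_gripper(.72); env.move_straight(p,feed=.1)
    env.command_gripper(0.0,50); print('gap',env.current_finger_gap(),env.current_wrist_force(),env.current_joint_positions()[5])
    for f in (.5,1):
        j=env.ik(p-[0,0,.00127*turn*f],rpy(a+(b-a)*f,1)); env.move_j(j)
    print('turned',env.current_joint_positions()[5],env.current_wrist_force(),env.current_wrist_torque(),env.current_time_s())
    env.sleep(.2); env.command_gripper(.72); env.move_straight(env.current_position()+[0,0,.06],feed=.2)
    print('done',env.current_time_s())
E
python3 - <<'E'
from h import *
P,im=cloud('w5'); q=P[196:238,256:300].reshape(-1,3); q=q[q[:,2]>.105]
v=P[196:238,256:300]; print('z pct',np.nanpercentile(q[:,2],[5,25,50,75,95,99]).round(4))
ztop=np.nanpercentile(q[:,2],60); m=q[q[:,2]>ztop-.006]
r=cv2.minEnclosingCircle((m[:,:2]*1000).astype(np.float32)); print('circle',r, 'pix',pix('w5',277.5,216.5,ztop),'pred',sh(0,.329,.034,.018))
kxy=np.array(r[0])/1000
pp=pix('w5',277.5,216.5,ztop)[:2]
kxy=(kxy+pp)/2 if np.linalg.norm(kxy-pp)<.006 else pp
print('use',kxy,ztop)
np.save('kxy',np.r_[kxy,ztop])
turnknob(kxy,ztop-.011,1.967)
shot('wrist','w6')
E
```

```text
z pct [0.1287 0.1305 0.1311 0.1317 0.1324 0.1329]
circle ((466.3568115234375, 178.2338409423828), 20.972919464111328) pix [0.46891671 0.17712206 0.13132033] pred [0.46450853 0.17915014 0.11791617]
use [0.46763676 0.17767795] 0.1313203277686762
gap 0.47210699292985703 [ 0.3481371  -0.04550025  1.3269406 ] -1.005518971242999
turned 0.9620132120077504 [-7.77427707  0.14434634  0.40498257] [ 0.22366426  1.64281594 -0.09230107] 27.25
done 28.2333
```

The knob gripped and turned 1.97 rad. Pressing again to read the bubble, with the corrected lean loop.

```bash
cat >> h.py <<'E'
def lean(f0,F=10.5,n=10):
    t=env.current_position(); g=.0003
    for i in range(n):
        env.sleep(.15); f=np.mean([env.current_wrist_force()[2]-f0])
        print(round(f,2),t[2].round(5),env.current_position()[2].round(5))
        if abs(f-F)<1: break
        t=t+[0,0,float(np.clip((f-F)*.00012,-.0008,.0008))]; env.move_straight(t,feed=.01)
def pressread(fn,y=.118,F=10.5):
    top=sh(0,y,.050,.018); r=rpy(98.2,1)
    env.move_pose(top+[0,0,.04],r); env.command_gripper(0.0,40); env.move_straight(top+[0,0,.006],feed=.1); env.sleep(.2)
    f0=press(top,F+2); open('f0','w').write(str(f0)); lean(f0,F); env.sleep(1.2)
    print('F',env.current_wrist_force()-[0,0,f0]); shot('wrist',fn); print(bubble(fn),env.current_time_s())
E
python3 - <<'E'
from h import *
pressread('w7')
E
```

```text
press True F 5.003128731028061 [ 0.49494934 -0.02940322  0.12804253] 32.15
4.99 0.12804 0.12804
8.58 0.12738 0.12804
8.86 0.12715 0.12802
9.88 0.12695 0.12804
F [-3.72864568  0.85927221 11.56252394]
(276, array([ 95, 233]), (np.int64(153), np.int64(183)), array([146, 191])) 34.75
```

View pics/w7.png

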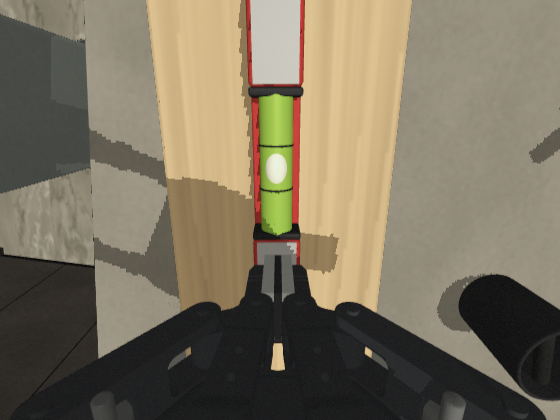

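The bubble spans rows 153–183 between lines at 146 and 191, so it is centred to within about 0.3 mm. The push is about 11 N. One last steadiness check, then I hand in.

```bash
python3 - <<'E'
from h import *
f0=float(open('f0').read())
for i in range(4): env.sleep(.25); print(env.current_wrist_force()[2]-f0)
shot('wrist','w8'); print(bubble('w8'),offset('w8',.128))
print(env.finish_job(),env.current_time_s())
E
```

```text
10.43338587934942
10.321801660284253
10.14607855749693
9.596516075910142
(276, array([ 95, 233]), (np.int64(153), np.int64(183)), array([146, 191])) (np.float64(0.00045527147756573016), np.float64(0.00024142132502487381), np.float64(0.014796731854927438))
the job is handed in; nothing more can be done
the job is handed in; nothing more can be done
```

The job is handed in: the level lies flat along the shelf, I turned the knob about 1.97 rad clockwise, and the bubble sits within about 0.5 mm of centre while the arm stays pressing at about 10 N.

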